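Put the raw pots back on their own bats

ROBOT

A 6-joint arm with a two-finger parallel gripper is mounted at the origin on the work surface. World frame = base frame: x ahead of the robot, y to its left, z up, the work surface at z = 0. Lengths are in m, angles in rad, forces in N, time in s.
With the tool pointing down it reaches from about 0.4 to 0.825 m from the base axis. Payload 7 kg.
Tool frame: the origin (TCP) lies at the very end of the fingers, on their centre line; the grasp point (between the pads) lies 19 mm behind it; y points along the fingers, z is the direction in which the jaws open and shut, and the axes are right-handed (so a half turn about y gives the same grasp; the last joint's range is limited). The gripper opens to 85 mm and grips with 20 to 120 N. Pads are 22 mm wide; open, the fingers measure 114 mm over their backs; the gripper's body (76 mm by 85 mm) begins 54 mm behind the grasp point. The pads swing forward as they close: fully open they stand 13 mm farther back than shut.
Start: joints at [0.288, 0.359, 0.012, 0, -1.224, -0.288], TCP at [0.675, -0, 0.231] pointing down, gripper open.
Joint ranges: [-3.07, 3.07], [-1.43, 2.12], [-1.02, 1.25], [-3.03, 1.67], [-3.05, -0], [-3.03, 3.03]. Speed limits (rad/s): [2.39, 2.39, 3.01, 3.14, 3.14, 3.14].

INTERFACE

Orientations are given as a unit quaternion [w, x, y, z].
In Python, from plant import robot gives the robot as it stands.
- The arm moves only by the tool jog_arm, never from a script. Its argument "motion" is a list of rows, each an object with "xyz": the shift along the world's x, y, z normalised to -1 to 1, where 1 is 0.15 m, a list of three; "dr": the turn, a rotation vector about the world's x, y, z normalised to -1 to 1, where 1 is 90 degrees, a list of three; "gripper": the opening, from 0 (shut) to 1 (fully open). A call has 1 to 20 rows; each row is the pose to reach, as a shift and turn from the pose commanded when the call began; what a row does not reach only later rows make up. A row lasts 1/10 s, in which the tool goes at most 50 mm and 8.59 degrees, less where a joint would pass 70% of its speed; a pose out of reach is approached as far as the arm can. A call with a number of a shift or a turn outside -1 to 1 is refused whole. A call with a gripper value outside its range is refused whole. The fingers move at their own pace and stop on an object; "squeeze" is the grip in N (left out, the last holds). Time passes only in rows, so rows that repeat a pose let the fingers close. It gives the time, the measured TCP pose, the force and the opening at its end, in the units of the state.
- robot.state(): the state, without advancing time (a new reading comes with each control period).
- robot.get_image(name): name is "scene" or "side" or "wrist"; returns (picture, depth): 480x640x3 uint8, blue, green, red; 480x640 float32, m along the optical axis (not along the pixel's ray), 0 where there is no reading.
- robot.get_calibration(name): a dict with "vfov" (degrees; the focal length in pixels is half the picture's height over the tangent of half this angle, whatever the lens; pixels are square), "cx", "cy" (the principal point, pixels), "dist_coeffs" ([k1, k2, p1, p2, k3] as OpenCV has them; the pictures are not rectified), "position" and "orientation" of the camera in the world. Camera axes: x right, y up, looking along -z (the intrinsics and any distortion apply to the point x, -y, -z); pixel columns grow to the right and rows downward; lengths in m; the calibration is good to about 2 mm. A picture is of the moment at which its call begins: read the wrist's pose just before it. get_calibration takes no time and is no camera call; for the wrist camera it gives the pose at the moment of the call.
- robot.close_job(): hands the job in, once; it reports no verdict.
The state is a dict: "time_s": time; "qpos": joint angles; "dq": joint speeds; "joint_torque": joint torques, N m; "eef_pos": TCP position; "orientation": TCP orientation; "contact_force": force on the tool from outside, world axes, zero at the start; "wrist_torque": the same for the moment, N m; "finger_gap": opening from 0.0 (shut) to 1.0 (fully open).
Only numpy, scipy, OpenCV 4.12 (cv2) and the standard library are available. Lean on these libraries where they do the work, as an engineer would, in place of code of your own. Each camera call takes 0.05 s, during which the arm holds its last target.

TASK

The four unfired pots are standing on each other's round plaster bats: rearrange them so that every pot stands upright in the middle of the bat of its own size, the smallest pot on the smallest bat and so on up to the largest pot on the largest bat. Park a pot on the empty square board when you need room, but never stand one on the bare bench. Raw clay chips, so set the pots down rather than dropping them, do not tip them or knock them together, and leave the brush tin where it is.

Things in the scene. Friction and masses are not known exactly. Their poses are not given: they have to be found in the camera images.
- cup: The smallest pot: straight open terracotta cup, 50 mm high, outside diameter 46 mm (42 mm at the foot), wall 4 mm, about 0.1 kg. Upright at the start, loose, the same all round its vertical axis; origin: centre of its underside, z up along its axis.
- jar: The second smallest pot: straight open terracotta jar, 80 mm high, outside diameter 56 mm (50 mm at the foot, a slight raised band of 58 mm at 10 to 14 mm), wall 4 mm, about 0.17 kg. Upright at the start, loose, the same all round its vertical axis; origin: centre of its underside, z up along its axis.
- bottle: The second largest pot: terracotta bottle with a round belly and a thin neck, 115 mm high; foot 52 mm, belly 64 mm at 34 mm height, narrowing to a straight neck of 32 mm diameter from 64 to 115 mm height (good to grip), about 0.24 kg. Upright at the start, loose, the same all round its vertical axis; origin: centre of its underside, z up along its axis.
- vase: The largest pot: terracotta vase with a round belly and a straight neck, 150 mm high; foot 56 mm, belly 72 mm at 55 mm height, narrowing to a neck of 40 mm diameter from 95 to 150 mm height (good to grip), about 0.38 kg. Upright at the start, loose, the same all round its vertical axis; origin: centre of its underside, z up along its axis.
- bat_small: Flat round white plaster disc (a pottery bat) lying fixed on the bench, 15 mm thick, diameter 100 mm, the smallest of four; origin: centre of its underside, its top is 15 mm above that. At the start the bottle or the vase stands on it.
- bat_medium: Flat round white plaster disc (a pottery bat) lying fixed on the bench, 15 mm thick, diameter 120 mm, the second smallest of four; origin: centre of its underside, its top is 15 mm above that. At the start the bottle or the vase stands on it.
- bat_large: Flat round white plaster disc (a pottery bat) lying fixed on the bench, 15 mm thick, diameter 140 mm, the second largest of four; origin: centre of its underside, its top is 15 mm above that. At the start the cup or the jar stands on it.
- bat_largest: Flat round white plaster disc (a pottery bat) lying fixed on the bench, 15 mm thick, diameter 160 mm, the largest of four; origin: centre of its underside, its top is 15 mm above that. At the start the cup or the jar stands on it.
- spare_board: Square board of pale wood lying fixed on the bench, 110 x 110 mm, 15 mm thick, empty at the start: the free spot on which a pot can be parked; origin: centre of its underside.
- brush_tin: Bystander: round orange tin with a steel foot, 74 mm across, 100 mm high, with paint brushes standing in it up to 235 mm, on the left side of the bench; origin: centre of its underside. A white bowl (120 mm across, 50 mm high) at the right side and a brush lying at the near left also stand clear of the work.
Things that resemble listed ones, but are neither listed nor needed, are in the scene too. Leave any red or turquoise look-alike of the jar alone. Leave any pink look-alike of the cup alone.

How it is judged:
At the end, for the whole second after the job is handed in: Each pot stands upright (within 0.1 rad) and at rest on the bat of its own size (cup on the smallest, jar on the second smallest, bottle on the second largest, vase on the largest), its axis within 12 mm of the bat's centre, released (horizontal distance between cup and bat_small below 0.012 m and z of cup in the frame of bat_small between 0.012 and 0.019 m and angle between each of cup, jar, bottle, vase's own z axis and vertical below 0.1 rad and linear speed of each of cup, jar, bottle, vase below 0.02 m/s and angular speed of each of cup, jar, bottle, vase below 0.2 rad/s and horizontal distance between jar and bat_medium below 0.012 m and z of jar in the frame of bat_medium between 0.012 and 0.019 m and horizontal distance between bottle and bat_large below 0.012 m and z of bottle in the frame of bat_large between 0.012 and 0.019 m and horizontal distance between vase and bat_largest below 0.012 m and z of vase in the frame of bat_largest between 0.012 and 0.019 m); the robot touches nothing.
It fails at once if a pot stood or fell on the bare bench (underside lower than 8 mm above it) (height (world z) of any of cup, jar, bottle, vase below 0.008 m).
It fails at once if a pot tipped by more than 0.5 rad (angle between any of cup, jar, bottle, vase's own z axis and vertical above 0.5 rad).
It fails at once if a pot dropped: faster than 0.5 m/s when its underside is within 20 mm of the bats' top ((height (world z) of cup below 0.035 m and linear speed of cup above 0.5 m/s) or (height (world z) of jar below 0.035 m and linear speed of jar above 0.5 m/s) or (height (world z) of bottle below 0.035 m and linear speed of bottle above 0.5 m/s) or (height (world z) of vase below 0.035 m and linear speed of vase above 0.5 m/s)).
It fails at once if two pots knocked together with more than 3 N (contact force between cup and jar above 3 N or contact force between any of cup, jar and bottle above 3 N or contact force between any of cup, jar, bottle and vase above 3 N).
It fails at once if the brush tin moved by more than 20 mm (distance of brush_tin from where it was at the start of the episode above 0.02 m).
It also fails if it takes over 128 s, if anything falls off the work surface, if the arm or the gripper's body presses on something with over 40 N, if the wrist force passes 120 N, or if a joint passes its speed limit or range.

## Working session

There is one attempt and no reset: what is moved stays moved. The work goes in short steps, Python scripts to look and compute and a tool call to move; the robot and the scene stay as the last step left them, time stands still between calls to the robot, and variables do not carry over. Pictures are saved under pics/ and viewed, and the job is handed in when it is done.

Besides the shell and the picture viewer there is one more tool, called after ">>>" as a command line: name --argument value ..., lists and objects as JSON in quotes. jog_arm: Moves the arm, as the interface text tells. Its arguments: {"type":"object","properties":{"motion":{"type":"array"},"squeeze":{"type":"number"}},"required":["motion"]}

```bash
ls; mkdir -p pics
cat > h.py <<'E'
import numpy as np, cv2, pickle
from scipy.spatial.transform import Rotation as R
from plant import robot
def q2R(q): return R.from_quat([q[1],q[2],q[3],q[0]]).as_matrix()
def grab(name,tag):
    c=robot.get_calibration(name); im,d=robot.get_image(name)
    pickle.dump((c,im,d),open(f'pics/{tag}.pkl','wb')); cv2.imwrite(f'pics/{tag}.png',im); return c,im,d
def load(tag): return pickle.load(open(f'pics/{tag}.pkl','rb'))
def K(c):
    f=240/np.tan(np.radians(c['vfov'])/2); return np.array([[f,0,c['cx']],[0,f,c['cy']],[0,0,1.]])
def rays(c,uv):
    p=cv2.undistortPoints(np.array(uv,float).reshape(-1,1,2),K(c),np.array(c['dist_coeffs'],float)).reshape(-1,2)
    return np.c_[p[:,0],-p[:,1],-np.ones(len(p))]@q2R(c['orientation']).T
def plane(c,uv,z):
    r=rays(c,uv); o=np.array(c['position']); return o+r*((z-o[2])/r[:,2])[:,None]
def dep(c,d,uv):
    r=rays(c,uv); o=np.array(c['position']); return o+r*np.array([d[int(v),int(u)] for u,v in uv])[:,None]
def proj(c,P):
    p=(np.atleast_2d(P)-np.array(c['position']))@q2R(c['orientation'])
    p=p*[1,-1,-1]; return cv2.projectPoints(p.reshape(-1,1,3),np.zeros(3),np.zeros(3),K(c),np.array(c['dist_coeffs'],float))[0].reshape(-1,2)
E
python3 - <<'E'
from h import *
for n in ['scene','side','wrist']:
    c,_,_=grab(n,n+'0'); print(n,c)
print(robot.state())
E
```

```text
pics
scene {'vfov': 56.34516008058755, 'cx': 319.88731252155105, 'cy': 235.7068390810014, 'dist_coeffs': array([-0.03370804,  0.        ,  0.        ,  0.        ,  0.        ]), 'position': array([ 0.8853972 , -0.51406945,  0.70620918]), 'orientation': array([0.88574227, 0.37473189, 0.10519637, 0.25292362])}
side {'vfov': 45.27590874841159, 'cx': 312.3983021670469, 'cy': 242.78959253166323, 'dist_coeffs': array([-0.08506739,  0.        ,  0.        ,  0.        ,  0.        ]), 'position': array([-0.00993106,  0.97593287,  0.66642054]), 'orientation': array([-0.22453824, -0.134586  ,  0.48000383,  0.83729655])}
wrist {'vfov': 68.09588891567458, 'cx': 318.8627334141207, 'cy': 236.40688429594437, 'dist_coeffs': array([-0.0553428,  0.       ,  0.       ,  0.       ,  0.       ]), 'position': array([ 0.67430952, -0.07525792,  0.37252521]), 'orientation': array([ 3.26515507e-04,  8.65107690e-04, -1.48229818e-01,  9.88952509e-01])}
{'time_s': 0.15, 'qpos': array([ 2.88073077e-01,  3.59235284e-01,  1.12838673e-02, -2.43128520e-04,
       -1.22411260e+00, -2.88088062e-01]), 'dq': array([ 0.00154554, -0.00053334,  0.00131454,  0.00057674, -0.00086072,
        0.0015918 ]), 'joint_torque': array([-2.36291526e-03, -5.83877099e+01,  2.93650192e+01,  6.94064632e+00,
       -4.26741812e-03,  1.52487612e-06]), 'eef_pos': array([ 6.74639786e-01, -4.79146749e-05,  2.30578955e-01]), 'orientation': array([ 0.50030919, -0.49973947, -0.49962012,  0.50033081]), 'contact_force': array([0.11470623, 0.32812808, 1.34232554]), 'wrist_torque': array([0.0043087 , 0.00312632, 0.00920869]), 'finger_gap': 0.9997191021251081}
```

View pics/scene0.png

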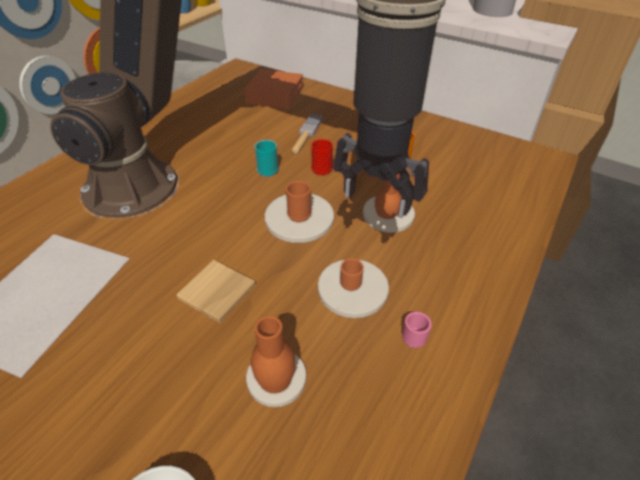

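View pics/side0.png

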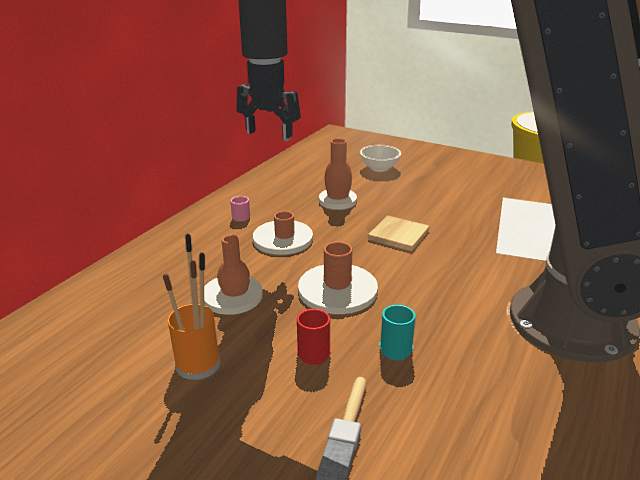

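View pics/wrist0.png

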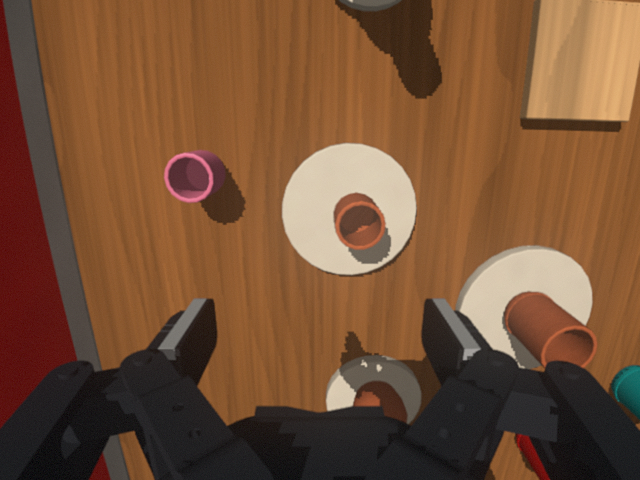

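The scene picture shows these candidates, by scene pixel:
- **Cup:** terracotta at (351,275). The pink one at (417,330) is the look-alike.
- **Jar:** terracotta at (299,202). The red one at (321,157) and the turquoise one at (267,158) are look-alikes.
- **Vase:** taller, at (273,355).
- **Bottle:** under the gripper, at (392,200).

Next I'll measure the bats and pots in all the views.

```bash
cat > meas.py <<'E'
from h import *
from scipy.optimize import least_squares
def circ(P):
    x0=P.mean(0); f=lambda q,w=None:np.hypot(P[:,0]-q[0],P[:,1]-q[1])-q[2]
    return least_squares(f,[*x0,.05],loss='soft_l1',f_scale=.001).x
def cloud(c,d,m):
    v,u=np.nonzero(m&(d>0)); return dep(c,d,np.c_[u,v]),np.c_[u,v]
def masks(im):
    h=cv2.cvtColor(im,cv2.COLOR_BGR2HSV).astype(int)
    return h
E
python3 - <<'E'
from meas import *
for n in ['scene','side','wrist']:
    c,im,d=load(n+'0'); h=masks(im)
    P,uv=cloud(c,d,np.ones(d.shape,bool))
    Z=np.full(d.shape,np.nan); Z[uv[:,1],uv[:,0]]=P[:,2]
    X=np.full(d.shape+(2,),np.nan); X[uv[:,1],uv[:,0]]=P[:,:2]
    w=(h[...,1]<70)&(h[...,2]>110)&(Z>0.005)&(Z<.03)&(X[...,0]>.3)&(X[...,0]<.95)
    nn,lab,st,ce=cv2.connectedComponentsWithStats(w.astype(np.uint8))
    print(n)
    for i in range(1,nn):
        if st[i,4]<250: continue
        m=lab==i; pts=np.c_[np.nonzero(m)[::-1]]
        hull=cv2.convexHull(pts.astype(np.int32)).reshape(-1,2)
        W=plane(c,hull,.015)[:,:2]; q=circ(W)
        print(' bat',ce[i].round(),st[i,4],'circ',q.round(4),'zmed',np.round(np.median(Z[m]),4))
    t=((h[...,0]<12)|(h[...,0]>175))&(h[...,1]>110)&(h[...,2]>40)&(Z>.018)&(Z<.18)&(X[...,0]>.3)&(X[...,0]<.95)&(X[...,1]<.4)
    nn,lab,st,ce=cv2.connectedComponentsWithStats(t.astype(np.uint8))
    for i in range(1,nn):
        if st[i,4]<150: continue
        m=lab==i; print(' pot',ce[i].round(),st[i,:5],'hsv',np.median(h[m],0),'xy',np.round(np.nanmedian(X[m],0),3),'ztop',np.round(np.percentile(Z[m],98),4))
    b=(Z>.008)&(Z<.022)&(h[...,0]>12)&(h[...,0]<28)&(h[...,2]>120)&(X[...,0]>.3)
    nn,lab,st,ce=cv2.connectedComponentsWithStats(b.astype(np.uint8))
    for i in range(1,nn):
        if st[i,4]<400: continue
        r=cv2.minAreaRect(plane(c,np.c_[np.nonzero(lab==i)[::-1]],.015)[:,:2].astype(np.float32)); print(' board',st[i],r)
E
```

```text
scene
 bat [489.  82.] 841 circ [0.6    0.9655 0.209 ] zmed 0.0177
 bat [299. 220.] 1925 circ [0.4352 0.1228 0.082 ] zmed 0.0156
 bat [390. 220.] 547 circ [0.6091 0.2397 0.0579] zmed 0.015
 bat [353. 291.] 2483 circ [0.6432 0.0039 0.0714] zmed 0.0153
 bat [278. 387.] 1048 circ [ 0.6286 -0.2355  0.0494] zmed 0.0149
 pot [321. 154.] [311 139  22  33 635] hsv [  3. 237. 164.] xy [0.382 0.304] ztop 0.0822
 pot [387. 201.] [375 180  26  39 686] hsv [ 10.  172.  120.5] xy [0.608 0.224] ztop 0.1076
 pot [298. 201.] [286 182  25  40 846] hsv [ 10. 171. 160.] xy [0.444 0.109] ztop 0.096
 pot [351. 274.] [341 258  22  33 589] hsv [ 10. 167. 162.] xy [0.637 0.   ] ztop 0.0663
 pot [272. 356.] [ 251  317   44   76 2369] hsv [ 11. 175. 161.] xy [ 0.642 -0.253] ztop 0.1655
 board [ 265  194   68   47 1897] ((0.43655291199684143, 0.1209125965833664), (0.15696470439434052, 0.1588459014892578), 35.12997817993164)
 board [ 177  260   78   62 2539] ((0.41786739230155945, -0.14375151693820953), (0.11496386677026749, 0.11334335058927536), 0.04879776015877724)
 board [ 318  260   70   56 2441] ((0.6432763
[... 2107 characters left out ...]
9. 157.  73.] xy [0.601 0.217] ztop 0.0678
 pot [533. 458.] [521 436  29  44 500] hsv [  1. 220. 106.] xy [0.404 0.317] ztop 0.0752
 board [  526     0   114   122 12396] ((0.41655489802360535, -0.14132483303546906), (0.10904248058795929, 0.11029469221830368), 89.98291778564453)
 board [  282   143   135   132 10909] ((0.6428595781326294, 0.007976934313774109), (0.13843978941440582, 0.13823752105236053), 74.5760269165039)
 board [ 458  248  134  113 7183] ((0.4322708547115326, 0.11256107687950134), (0.134263277053833, 0.14666879177093506), 42.31470489501953)
 board [326 372  30  39 788] ((0.6470754146575928, 0.23401854932308197), (0.03584352135658264, 0.05774708464741707), 0.368319571018219)
```

```bash
cat >> meas.py <<'E'
PR={'cup':([0,.05],[.021,.023]),'jar':([0,.08],[.025,.028]),'bottle':([0,.034,.064,.115],[.026,.032,.016,.016]),'vase':([0,.055,.095,.15],[.028,.036,.020,.020])}
def world(c,im,d):
    P,uv=cloud(c,d,np.ones(d.shape,bool))
    W=np.full(d.shape+(3,),np.nan); W[uv[:,1],uv[:,0]]=P
    return W
def potmask(im,W,xy,rad=.055,zmax=.18,zmin=.02):
    h=masks(im)
    return ((h[...,0]<14)|(h[...,0]>175))&(h[...,1]>90)&(h[...,2]>30)&(W[...,2]>zmin)&(W[...,2]<zmax)&(np.hypot(W[...,0]-xy[0],W[...,1]-xy[1])<rad)
def potfit(n,im,W,xy,z0=.015,zmax=.18):
    m=potmask(im,W,xy,zmax=zmax,zmin=z0+.004); P=W[m]
    if len(P)<60: return None
    zz,rr=PR[n]; 
    zr=P[:,2]-z0; k=(zr>zz[-2]+.002 if n in('bottle','vase') else zr>.018)
    P=P[k]; 
    if len(P)<40: return None
    r=np.interp(P[:,2]-z0,zz,rr)
    f=lambda q:np.hypot(P[:,0]-q[0],P[:,1]-q[1])-r
    s=least_squares(f,xy,loss='soft_l1',f_scale=.0015)
    return s.x.round(4),len(P),np.round(np.percentile(P[:,2],97),4),np.round(np.median(abs(f(s.x))),4)
def batfit(im,W,c,xy,R0):
    # top-face edge points seen: white, z>.012
    h=masks(im)
    m=((h[...,1]<75)&(h[...,2]>70)&(abs(W[...,2]-.015)<.006)&(np.hypot(W[...,0]-xy[0],W[...,1]-xy[1])<R0+.03)).astype(np.uint8)
    cs=cv2.findContours(m,cv2.RETR_EXTERNAL,cv2.CHAIN_APPROX_NONE)[0]
    if not cs: return None
    k=max(cs,key=len).reshape(-1,2); P=plane(c,k,.015)[:,:2]
    f=lambda q:np.hypot(P[:,0]-q[0],P[:,1]-q[1])-R0
    s=least_squares(f,xy,loss='cauchy',f_scale=.001)
    return s.x.round(4),len(P),np.round(np.median(abs(f(s.x))),4), 'free',circ(P).round(4)
POT={'cup':(.635,.008),'jar':(.436,.124),'bottle':(.605,.248),'vase':(.628,-.234)}
BAT={'small':(.628,-.234,.05),'medium':(.605,.248,.06),'large':(.643,.008,.07),'largest':(.436,.126,.08)}
E
python3 - <<'E'
from meas import *
for n in ['scene','side','wrist']:
    c,im,d=load(n+'0'); W=world(c,im,d); print(n)
    for p,xy in POT.items(): print(' ',p,potfit(p,im,W,xy))
    for b,(x,y,r) in BAT.items(): print(' ',b,batfit(im,W,c,(x,y),r))
    h=masks(im); o=(h[...,0]>8)&(h[...,0]<18)&(h[...,1]>180)&(W[...,2]>.04)&(W[...,2]<.11)&(W[...,1]>.28)
    if o.sum()>50: print('tin',circ(W[o][:,:2]),np.percentile(W[o],[5,95],axis=0))
E
python3 - <<'E'
import cv2
im=cv2.imread('pics/side0.png')[120:380,150:460]
cv2.imwrite('pics/crop1.png',cv2.resize(im,None,fx=2.3,fy=2.3))
E
```

```text
scene
  cup (array([0.6358, 0.0066]), 519, np.float64(0.0663), np.float64(0.0017))
  jar (array([0.4357, 0.1214]), 827, np.float64(0.0962), np.float64(0.0013))
  bottle (array([0.6019, 0.2432]), 135, np.float64(0.1269), np.float64(0.0008))
  vase (array([ 0.6293, -0.2391]), 986, np.float64(0.166), np.float64(0.0017))
  small (array([ 0.6272, -0.233 ]), 193, np.float64(0.0021), 'free', array([ 0.6281, -0.235 ,  0.0471]))
  medium (array([0.605 , 0.2457]), 137, np.float64(0.002), 'free', array([0.6057, 0.2445, 0.0573]))
  large (array([0.6424, 0.0053]), 233, np.float64(0.0012), 'free', array([0.643 , 0.0041, 0.0684]))
  largest (array([0.4338, 0.1247]), 211, np.float64(0.0017), 'free', array([0.4345, 0.1237, 0.0783]))
tin [-0.06662951  1.19328728  0.98916166] [[-0.79060461  0.29843885  0.04380919]
 [ 0.57166001  0.52467985  0.09884098]]
side
  cup (array([0.6366, 0.0124]), 384, np.float64(0.0673), np.float64(0.0014))
  jar (array([0.4365, 0.1274]), 1064, np.float64(0.0963), np.float64(0.0014))
  bottle (array([0.6047, 0.2463]), 482, np.float64(0.1313), np.float64(0.0013))
  vase (array
[... 479 characters left out ...]
5366202  0.4425628  0.03556427] [[0.50125674 0.40960291 0.04468592]
 [0.57004321 0.47817952 0.0993161 ]]
wrist
  cup (array([0.638 , 0.0074]), 1346, np.float64(0.0653), np.float64(0.0019))
  jar (array([0.4383, 0.1233]), 4114, np.float64(0.0947), np.float64(0.0012))
  bottle None
  vase None
  small (array([ 0.6273, -0.2309]), 110, np.float64(0.0008), 'free', array([ 0.6273, -0.2546,  0.0716]))
  medium (array([0.6064, 0.248 ]), 280, np.float64(0.0011), 'free', array([0.6057, 0.2446, 0.0567]))
  large (array([0.6434, 0.0085]), 374, np.float64(0.0011), 'free', array([0.6429, 0.008 , 0.0689]))
  largest (array([0.4361, 0.1277]), 438, np.float64(0.0023), 'free', array([0.4325, 0.1151, 0.0683]))
```

View pics/crop1.png

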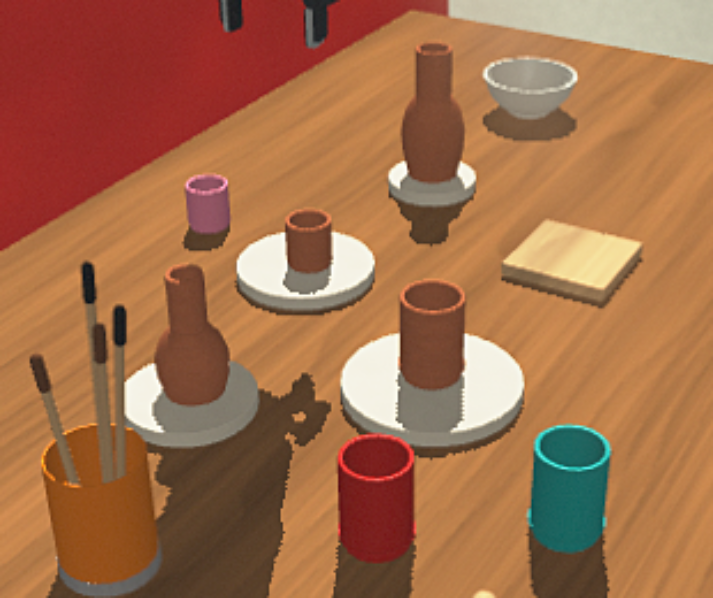

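The crop confirms the choice: the plain terracotta cup is on the second-largest bat. It goes to the board first.

>>> jog_arm --motion '[{"xyz":[-0.25,0.053,-0.2],"dr":[0,0,0],"gripper":1},{"xyz":[-0.25,0.053,-0.5],"dr":[0,0,0],"gripper":1},{"xyz":[-0.25,0.053,-0.8],"dr":[0,0,0],"gripper":1},{"xyz":[-0.25,0.053,-0.8],"dr":[0,0,0],"gripper":1}]'

```text
time_s: 0.55
eef_pos: [0.6329, 0.0072, 0.1052]
orientation: [0.503, -0.498, -0.497, 0.503]
contact_force: [-0.7, 0.4, 0.2]
finger_gap: 1.006
```

Run:
```python
from meas import *
c,im,d=grab('wrist','w1'); W=world(c,im,d); s=robot.state(); print(s['eef_pos'],s['time_s'])
for p in ['cup']: print(potfit(p,im,W,POT[p]))
for b,(x,y,r) in BAT.items(): print(' ',b,batfit(im,W,c,(x,y),r))
```

```text
[0.63550057 0.00737234 0.10891625] 0.6
(array([0.6382, 0.007 ]), 5376, np.float64(0.174), np.float64(0.0025))
  small None
  medium None
  large (array([0.6432, 0.0086]), 554, np.float64(0.0011), 'free', array([0.6425, 0.008 , 0.0687]))
  largest (array([0.4384, 0.1267]), 417, np.float64(0.0026), 'free', array([0.4291, 0.0967, 0.0554]))
```

View pics/w1.png

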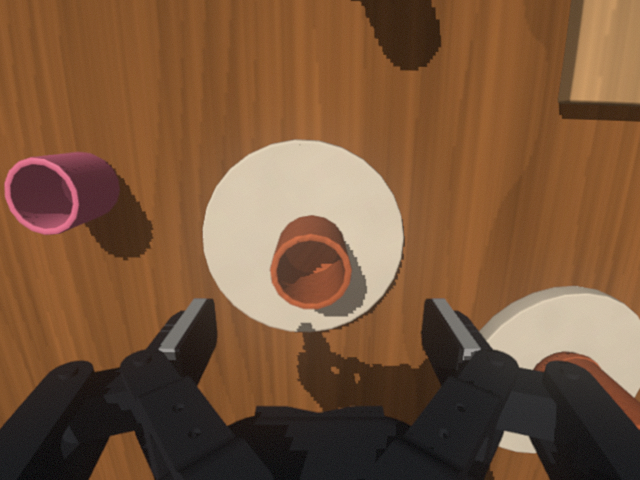

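The wrist view shows the cup rim at about (311,272), between the jaws and clear of the pink look-alike at (42,195). Descend and grip.

>>> jog_arm --motion '[{"xyz":[0.005,0,-0.2],"dr":[0,0,0],"gripper":1},{"xyz":[0.005,0,-0.36],"dr":[0,0,0],"gripper":1},{"xyz":[0.005,0,-0.48],"dr":[0,0,0],"gripper":1},{"xyz":[0.005,0,-0.48],"dr":[0,0,0],"gripper":1},{"xyz":[0.005,0,-0.48],"dr":[0,0,0],"gripper":0.55},{"xyz":[0.005,0,-0.48],"dr":[0,0,0],"gripper":0.45},{"xyz":[0.005,0,-0.48],"dr":[0,0,0],"gripper":0.3},{"xyz":[0.005,0,-0.48],"dr":[0,0,0],"gripper":0.3},{"xyz":[0.005,0,-0.48],"dr":[0,0,0],"gripper":0.3}]' --squeeze 30

```text
time_s: 1.5
eef_pos: [0.6394, 0.0082, 0.0415]
orientation: [-0.499, 0.5, 0.501, -0.499]
contact_force: [-2.5, -0.3, 6.6]
finger_gap: 0.53
```

>>> jog_arm --motion '[{"xyz":[0,0,0.07],"dr":[0,0,0],"gripper":0.3},{"xyz":[0,0,0.2],"dr":[0,0,0],"gripper":0.3},{"xyz":[-0.15,-0.1,0.35],"dr":[0,0,0],"gripper":0.3},{"xyz":[-0.4,-0.27,0.4],"dr":[0,0,0],"gripper":0.3},{"xyz":[-0.65,-0.43,0.4],"dr":[0,0,0],"gripper":0.3},{"xyz":[-0.85,-0.57,0.4],"dr":[0,0,0],"gripper":0.3},{"xyz":[-1,-0.67,0.4],"dr":[0,0,0],"gripper":0.3}]'

```text
time_s: 2.2
eef_pos: [0.4863, -0.0936, 0.1005]
orientation: [-0.5, 0.5, 0.5, -0.5]
contact_force: [0.3, 0.2, -0.7]
finger_gap: 0.532
```

Run:
```python
from meas import *
grab('wrist','w2');print(robot.state()['eef_pos'],robot.state()['contact_force'],robot.state()['finger_gap'])
```

```text
[ 0.4829048  -0.09484943  0.10016883] [-6.50987961 -1.87225396 -2.85189848] 0.5289520554484127
```

View pics/w2.png

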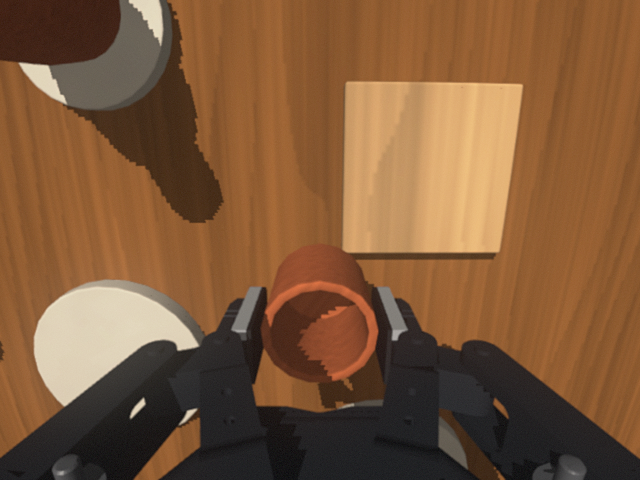

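Run:
```python
from meas import *
c,im,d=load('w2')
print(plane(c,[(346,82),(522,84),(499,252),(343,252)],.015).round(4), plane(c,[(346,82),(522,84),(499,252),(343,252)],.015).mean(0))
print(dep(c,d,[(430,170)]))
W=world(c,im,d); print(potfit('cup',im,W,(.483,-.095),z0=.075))
```

```text
[[ 0.4696 -0.1954  0.015 ]
 [ 0.3623 -0.1959  0.015 ]
 [ 0.3617 -0.0877  0.015 ]
 [ 0.4695 -0.0879  0.015 ]] [ 0.41574449 -0.14171945  0.015     ]
[[ 0.41464196 -0.14319503  0.01416852]]
(array([ 0.4856, -0.0949]), 10936, np.float64(0.1492), np.float64(0.0019))
```

>>> jog_arm --motion '[{"xyz":[-0.25,-0.17,0],"dr":[0,0,0],"gripper":0.3},{"xyz":[-0.48,-0.33,0],"dr":[0,0,0],"gripper":0.3},{"xyz":[-0.48,-0.33,-0.1],"dr":[0,0,0],"gripper":0.3},{"xyz":[-0.48,-0.33,-0.22],"dr":[0,0,0],"gripper":0.3},{"xyz":[-0.48,-0.33,-0.3],"dr":[0,0,0],"gripper":0.3},{"xyz":[-0.48,-0.33,-0.34],"dr":[0,0,0],"gripper":0.3},{"xyz":[-0.48,-0.33,-0.36],"dr":[0,0,0],"gripper":0.3},{"xyz":[-0.48,-0.33,-0.38],"dr":[0,0,0],"gripper":0.3},{"xyz":[-0.48,-0.33,-0.39],"dr":[0,0,0],"gripper":0.3},{"xyz":[-0.48,-0.33,-0.39],"dr":[0,0,0],"gripper":0.3}]'

```text
time_s: 3.25
eef_pos: [0.4167, -0.142, 0.0415]
orientation: [-0.5, 0.5, 0.5, -0.5]
contact_force: [-1.6, -0.4, 4.5]
finger_gap: 0.533
```

>>> jog_arm --motion '[{"xyz":[0,0,0],"dr":[0,0,0],"gripper":0.6},{"xyz":[0,0,0],"dr":[0,0,0],"gripper":0.7},{"xyz":[0,0,0],"dr":[0,0,0],"gripper":1},{"xyz":[0,0,0],"dr":[0,0,0],"gripper":1},{"xyz":[0,0,0.15],"dr":[0,0,0],"gripper":1},{"xyz":[0,0,0.4],"dr":[0,0,0],"gripper":1},{"xyz":[0.2,0.2,0.8],"dr":[0,0,0],"gripper":1},{"xyz":[0.5,0.5,1],"dr":[0,0,0],"gripper":1},{"xyz":[0.8,0.8,1],"dr":[0,0,0],"gripper":1},{"xyz":[1,1,1],"dr":[0,0,0],"gripper":1},{"xyz":[1,1,1],"dr":[0,0,0],"gripper":1}]'

```text
time_s: 4.35
eef_pos: [0.5678, 0.0098, 0.1917]
orientation: [-0.5, 0.5, 0.501, -0.5]
contact_force: [1.3, -0.6, 0.6]
finger_gap: 1.002
```

Run:
```python
from meas import *
grab('scene','s3')
c,im,d=grab('wrist','w3');print(robot.state()['eef_pos'],robot.state()['contact_force'],robot.state()['finger_gap'])
W=world(c,im,d)
for b,(x,y,r) in BAT.items(): print(' ',b,batfit(im,W,c,(x,y),r))
c,im,d=load('s3'); W=world(c,im,d)
print(potfit('cup',im,W,(.416,-.142)), potfit('bottle',im,W,POT['bottle']))
```

```text
[0.56980354 0.01119314 0.1908666 ] [-1.23643016 -0.60713385  0.09093699] 1.003087423961132
  small None
  medium (array([0.6048, 0.2476]), 250, np.float64(0.0015), 'free', array([0.6062, 0.2377, 0.0505]))
  large (array([0.643 , 0.0079]), 423, np.float64(0.0012), 'free', array([0.6421, 0.0082, 0.0687]))
  largest (array([0.4351, 0.1275]), 518, np.float64(0.0014), 'free', array([0.4352, 0.126 , 0.078 ]))
(array([ 0.4173, -0.1424]), 578, np.float64(0.0666), np.float64(0.0017)) (array([0.6018, 0.2428]), 352, np.float64(0.1312), np.float64(0.0012))
```

View pics/s3.png

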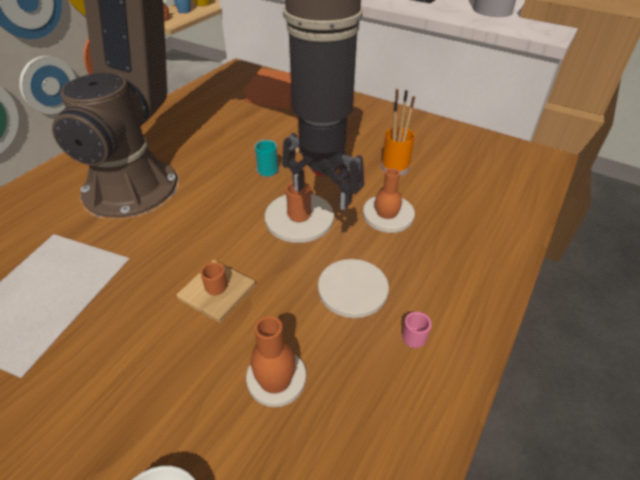

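View pics/w3.png

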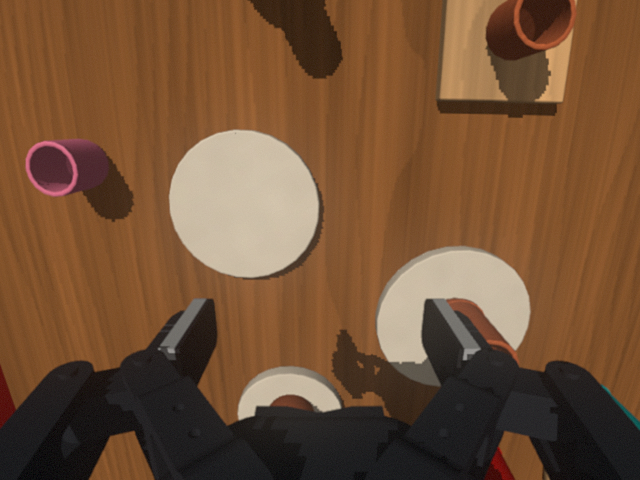

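The scene view shows the cup upright on the board at (214,277) and the bottle at (388,200). Next I go over the bottle and look at it between the jaws.

>>> jog_arm --motion '[{"xyz":[0.05,0.3,0],"dr":[0,0,0],"gripper":1},{"xyz":[0.1,0.6,0],"dr":[0,0,0],"gripper":1},{"xyz":[0.17,0.9,0],"dr":[0,0,0],"gripper":1},{"xyz":[0.25,1,0],"dr":[0,0,0],"gripper":1}]'

```text
time_s: 4.85
eef_pos: [0.6037, 0.1612, 0.1905]
orientation: [-0.499, 0.499, 0.501, -0.501]
contact_force: [-1.5, -1.1, -0.1]
finger_gap: 1.0
```

>>> jog_arm --motion '[{"xyz":[0,0.25,0],"dr":[0,0,0],"gripper":1},{"xyz":[0,0.5,0],"dr":[0,0,0],"gripper":1},{"xyz":[0,0.59,0],"dr":[0,0,0],"gripper":1},{"xyz":[0,0.59,0],"dr":[0,0,0],"gripper":1}]'

```text
time_s: 5.25
eef_pos: [0.6033, 0.2479, 0.1901]
orientation: [0.5, -0.499, -0.5, 0.501]
contact_force: [-0.6, -0.7, -0.1]
finger_gap: 0.998
```

Run:
```python
from meas import *
c,im,d=grab('wrist','w4');print(robot.state()['eef_pos'],robot.state()['contact_force'],robot.state()['finger_gap'])
W=world(c,im,d)
for b,(x,y,r) in BAT.items(): print(' ',b,batfit(im,W,c,(x,y),r))
print(potfit('bottle',im,W,POT['bottle'],zmax=.14))
```

```text
[0.6032589  0.24670292 0.19022683] [-0.39245011  0.34214352  0.13622248] 0.9992578416101608
  small None
  medium (array([0.606 , 0.2504]), 362, np.float64(0.0011), 'free', array([0.6053, 0.2502, 0.0588]))
  large (array([0.6417, 0.0095]), 139, np.float64(0.0009), 'free', array([ 0.642 , -0.0302,  0.1074]))
  largest (array([0.4348, 0.1279]), 712, np.float64(0.0044), 'free', array([0.4392, 0.1366, 0.0716]))
(array([0.6037, 0.2407]), 2684, np.float64(0.1301), np.float64(0.0023))
```

View pics/w4.png

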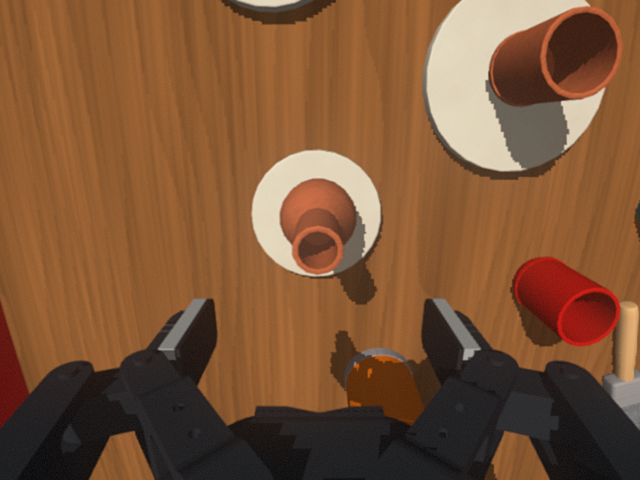

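Run:
```python
from meas import *
c,im,d=load('w4')
print(plane(c,[(318,250),(293,250),(343,250),(318,228),(318,273)],.130).round(4))
print(plane(c,[(590,58)],.095).round(4))
print(plane(c,[(625,300),(500,270),(590,315)],.08).round(4))
```

```text
[[0.6033 0.2432 0.13  ]
 [0.6183 0.2432 0.13  ]
 [0.5882 0.2432 0.13  ]
 [0.6033 0.2294 0.13  ]
 [0.6032 0.2582 0.13  ]]
[[0.431  0.1268 0.095 ]]
[[0.3491 0.3047 0.08  ]
 [0.4618 0.2771 0.08  ]
 [0.3772 0.3179 0.08  ]]
```

The bottle rim centre is at pixel (318,250), which is about (0.603, 0.244). Descend and grip the neck.

>>> jog_arm --motion '[{"xyz":[0.002,-0.012,-0.2],"dr":[0,0,0],"gripper":1},{"xyz":[0.002,-0.012,-0.45],"dr":[0,0,0],"gripper":1},{"xyz":[0.002,-0.012,-0.62],"dr":[0,0,0],"gripper":1},{"xyz":[0.002,-0.012,-0.68],"dr":[0,0,0],"gripper":1},{"xyz":[0.002,-0.012,-0.68],"dr":[0,0,0],"gripper":0.5},{"xyz":[0.002,-0.012,-0.68],"dr":[0,0,0],"gripper":0.42},{"xyz":[0.002,-0.012,-0.68],"dr":[0,0,0],"gripper":0.36},{"xyz":[0.002,-0.012,-0.68],"dr":[0,0,0],"gripper":0.2},{"xyz":[0.002,-0.012,-0.68],"dr":[0,0,0],"gripper":0.2},{"xyz":[0.002,-0.012,-0.68],"dr":[0,0,0],"gripper":0.2},{"xyz":[0.002,-0.012,-0.62],"dr":[0,0,0],"gripper":0.2},{"xyz":[0.002,-0.012,-0.5],"dr":[0,0,0],"gripper":0.2},{"xyz":[0.002,-0.012,-0.35],"dr":[0,0,0],"gripper":0.2},{"xyz":[0.002,-0.012,-0.28],"dr":[0,0,0],"gripper":0.2}]' --squeeze 40

```text
time_s: 6.7
eef_pos: [0.6047, 0.2451, 0.1511]
orientation: [-0.5, 0.5, 0.501, -0.499]
contact_force: [0.5, -0.4, -3.1]
finger_gap: 0.372
```

>>> jog_arm --motion '[{"xyz":[0.03,-0.15,0],"dr":[0,0,0],"gripper":0.2},{"xyz":[0.1,-0.4,0],"dr":[0,0,0],"gripper":0.2},{"xyz":[0.18,-0.65,0],"dr":[0,0,0],"gripper":0.2},{"xyz":[0.262,-0.9,0],"dr":[0,0,0],"gripper":0.2}]'

```text
time_s: 7.1
eef_pos: [0.6432, 0.1086, 0.1487]
orientation: [0.5, -0.5, -0.5, 0.5]
contact_force: [0.2, -0.4, -2.6]
finger_gap: 0.371
```

>>> jog_arm --motion '[{"xyz":[0,-0.25,0],"dr":[0,0,0],"gripper":0.2},{"xyz":[0,-0.45,0],"dr":[0,0,0],"gripper":0.2},{"xyz":[0,-0.6,0],"dr":[0,0,0],"gripper":0.2},{"xyz":[0,-0.67,0],"dr":[0,0,0],"gripper":0.2},{"xyz":[0,-0.67,0],"dr":[0,0,0],"gripper":0.2}]'

```text
time_s: 7.6
eef_pos: [0.643, 0.0079, 0.1486]
orientation: [0.501, -0.5, -0.499, 0.5]
contact_force: [-0.1, 0.1, -3.2]
finger_gap: 0.375
```

Run:
```python
from meas import *
c,im,d=grab('wrist','w5');print(robot.state()['eef_pos'],robot.state()['contact_force'],robot.state()['finger_gap'])
W=world(c,im,d)
for b,(x,y,r) in BAT.items(): print(' ',b,batfit(im,W,c,(x,y),r))
```

```text
[0.64317758 0.0088464  0.14864057] [-0.80485192  0.03072373 -3.03458714] 0.3757570918600453
  small None
  medium (array([0.6063, 0.2472]), 74, np.float64(0.0008), 'free', array([0.6031, 0.2642, 0.0771]))
  large (array([0.6428, 0.0093]), 576, np.float64(0.0018), 'free', array([0.6425, 0.0069, 0.0675]))
  largest (array([0.4366, 0.1271]), 480, np.float64(0.001), 'free', array([0.434 , 0.1022, 0.0595]))
```

View pics/w5.png

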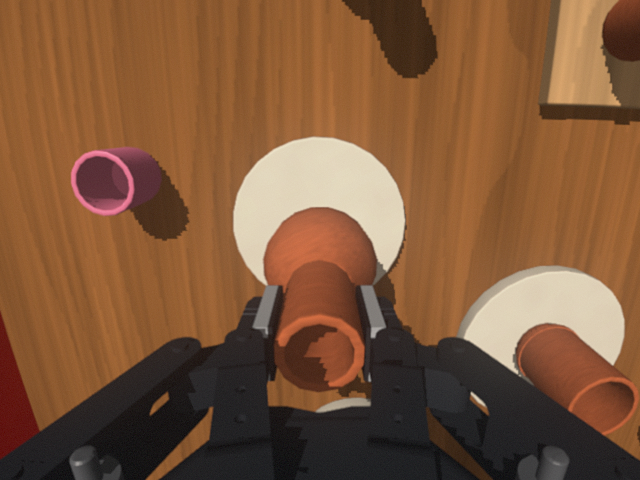

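The bottle is held over the middle of the second-largest bat, whose centre is near (320,220). Lower and release.

>>> jog_arm --motion '[{"xyz":[0,0,-0.08],"dr":[0,0,0],"gripper":0.2},{"xyz":[0,0,-0.2],"dr":[0,0,0],"gripper":0.2},{"xyz":[0,0,-0.29],"dr":[0,0,0],"gripper":0.2},{"xyz":[0,0,-0.34],"dr":[0,0,0],"gripper":0.2},{"xyz":[0,0,-0.37],"dr":[0,0,0],"gripper":0.2},{"xyz":[0,0,-0.385],"dr":[0,0,0],"gripper":0.2},{"xyz":[0,0,-0.395],"dr":[0,0,0],"gripper":0.2},{"xyz":[0,0,-0.395],"dr":[0,0,0],"gripper":0.2}]'

```text
time_s: 8.45
eef_pos: [0.6437, 0.0092, 0.0907]
orientation: [-0.5, 0.5, 0.5, -0.5]
contact_force: [-2.5, 0.6, 0.9]
finger_gap: 0.368
```

>>> jog_arm --motion '[{"xyz":[0,0,0],"dr":[0,0,0],"gripper":0.45},{"xyz":[0,0,0],"dr":[0,0,0],"gripper":0.6},{"xyz":[0,0,0],"dr":[0,0,0],"gripper":1},{"xyz":[0,0,0],"dr":[0,0,0],"gripper":1},{"xyz":[0,0,0],"dr":[0,0,0],"gripper":1},{"xyz":[0,0,0.15],"dr":[0,0,0],"gripper":1},{"xyz":[0,0,0.4],"dr":[0,0,0],"gripper":1},{"xyz":[0,0,0.6],"dr":[0,0,0],"gripper":1},{"xyz":[-0.15,0.1,0.7],"dr":[0,0,0],"gripper":1},{"xyz":[-0.4,0.3,0.7],"dr":[0,0,0],"gripper":1},{"xyz":[-0.7,0.5,0.7],"dr":[0,0,0],"gripper":1},{"xyz":[-1,0.7,0.7],"dr":[0,0,0],"gripper":1}]'

```text
time_s: 9.65
eef_pos: [0.4988, 0.1101, 0.1945]
orientation: [-0.5, 0.5, 0.5, -0.5]
contact_force: [-0.9, 2.6, 0.4]
finger_gap: 1.004
```

>>> jog_arm --motion '[{"xyz":[-0.2,0.05,0],"dr":[0,0,0],"gripper":1},{"xyz":[-0.37,0.08,0],"dr":[0,0,0],"gripper":1},{"xyz":[-0.37,0.08,0],"dr":[0,0,0],"gripper":1},{"xyz":[-0.37,0.08,0],"dr":[0,0,0],"gripper":1}]'

```text
time_s: 10.05
eef_pos: [0.4446, 0.122, 0.1952]
orientation: [-0.5, 0.5, 0.501, -0.5]
contact_force: [1.0, 0.1, -1.0]
finger_gap: 1.0
```

Run:
```python
from meas import *
c,im,d=grab('wrist','w6');print(robot.state()['eef_pos'],robot.state()['contact_force'],robot.state()['finger_gap'])
W=world(c,im,d)
for b,(x,y,r) in BAT.items(): print(' ',b,batfit(im,W,c,(x,y),r))
c,im,d=grab('scene','s6'); W=world(c,im,d); print(potfit('jar',im,W,POT['jar'],zmax=.1),potfit('bottle',im,W,(.643,.009)))
```

```text
[0.4450792  0.12190189 0.19499241] [ 0.07321814 -0.17342016  0.05597308] 1.000960437987556
  small None
  medium (array([0.603, 0.249]), 242, np.float64(0.0007), 'free', array([0.6142, 0.2338, 0.046 ]))
  large (array([0.6407, 0.0089]), 649, np.float64(0.0013), 'free', array([0.6394, 0.0094, 0.0679]))
  largest (array([0.4345, 0.1286]), 476, np.float64(0.0012), 'free', array([0.4335, 0.128 , 0.0786]))
(array([0.4356, 0.1216]), 826, np.float64(0.0963), np.float64(0.0012)) (array([0.6414, 0.0066]), 471, np.float64(0.1309), np.float64(0.0011))
```

View pics/w6.png

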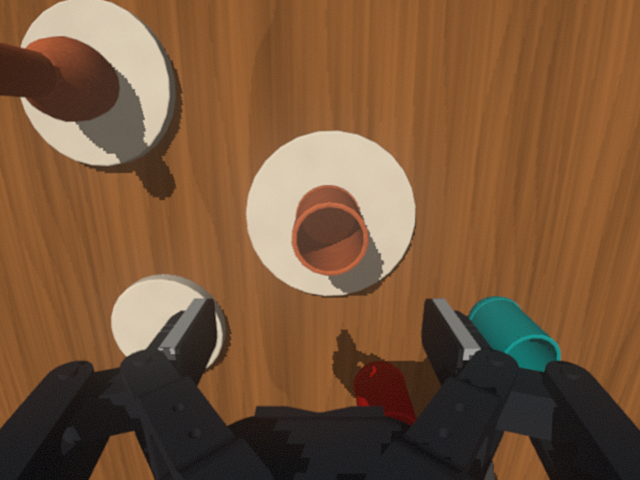

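View pics/s6.png

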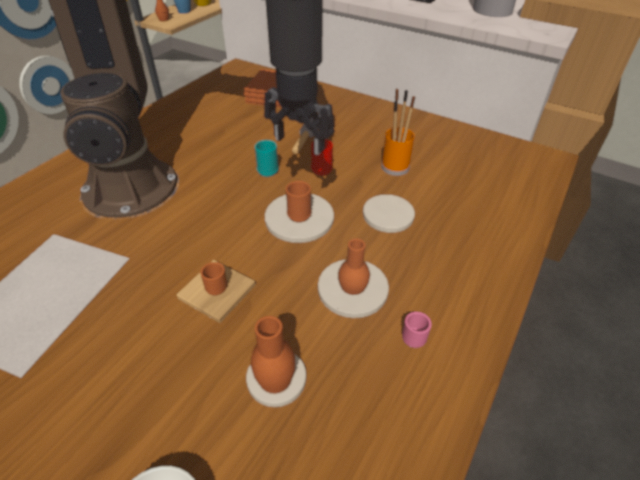

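Run:
```python
from meas import *
c,im,d=load('w6')
print(robot.state()['qpos'])
print(plane(c,[(330,239),(294,237),(366,239),(330,205),(330,274)],.095).round(4))
```

```text
[ 6.95550826e-01  3.04528809e-02 -4.93924672e-01  2.23245020e-04
 -1.04586181e+00 -6.95710995e-01]
[[0.4363 0.1231 0.095 ]
 [0.462  0.1216 0.095 ]
 [0.4105 0.1231 0.095 ]
 [0.4365 0.0983 0.095 ]
 [0.436  0.1502 0.095 ]]
```

Jar rim centre is at pixel (330,239), about (0.436, 0.124). Measured x is about 7 mm short of the command here, so I'll descend part way and recheck.

>>> jog_arm --motion '[{"xyz":[-0.008,-0.015,-0.25],"dr":[0,0,0],"gripper":1},{"xyz":[-0.008,-0.015,-0.45],"dr":[0,0,0],"gripper":1},{"xyz":[-0.008,-0.015,-0.5],"dr":[0,0,0],"gripper":1},{"xyz":[-0.008,-0.015,-0.5],"dr":[0,0,0],"gripper":1}]'

```text
time_s: 10.55
eef_pos: [0.4435, 0.1187, 0.1187]
orientation: [0.5, -0.5, -0.499, 0.501]
contact_force: [-0.3, 0.8, 0.3]
finger_gap: 0.998
```

The offset comes from rows over 50 mm being cut short, so I correct with the measured pose.

>>> jog_arm --motion '[{"xyz":[-0.046,0.03,-0.1],"dr":[0,0,0],"gripper":1},{"xyz":[-0.046,0.03,-0.3],"dr":[0,0,0],"gripper":1},{"xyz":[-0.046,0.03,-0.44],"dr":[0,0,0],"gripper":1},{"xyz":[-0.046,0.03,-0.44],"dr":[0,0,0],"gripper":1},{"xyz":[-0.046,0.03,-0.44],"dr":[0,0,0],"gripper":0.72},{"xyz":[-0.046,0.03,-0.44],"dr":[0,0,0],"gripper":0.64},{"xyz":[-0.046,0.03,-0.44],"dr":[0,0,0],"gripper":0.45},{"xyz":[-0.046,0.03,-0.44],"dr":[0,0,0],"gripper":0.4},{"xyz":[-0.046,0.03,-0.44],"dr":[0,0,0],"gripper":0.4},{"xyz":[-0.046,0.03,-0.44],"dr":[0,0,0],"gripper":0.4}]' --squeeze 35

```text
time_s: 11.55
eef_pos: [0.4377, 0.1246, 0.0552]
orientation: [-0.5, 0.5, 0.501, -0.499]
contact_force: [-1.4, -1.0, 7.9]
finger_gap: 0.636
```

>>> jog_arm --motion '[{"xyz":[0,0,0.06],"dr":[0,0,0],"gripper":0.4},{"xyz":[0,0,0.2],"dr":[0,0,0],"gripper":0.4},{"xyz":[0.1,0.07,0.36],"dr":[0,0,0],"gripper":0.4},{"xyz":[0.3,0.22,0.4],"dr":[0,0,0],"gripper":0.4},{"xyz":[0.5,0.37,0.4],"dr":[0,0,0],"gripper":0.4},{"xyz":[0.7,0.52,0.4],"dr":[0,0,0],"gripper":0.4},{"xyz":[0.9,0.68,0.4],"dr":[0,0,0],"gripper":0.4},{"xyz":[1,0.75,0.4],"dr":[0,0,0],"gripper":0.4}]'

```text
time_s: 12.35
eef_pos: [0.5887, 0.2382, 0.1142]
orientation: [-0.5, 0.5, 0.501, -0.5]
contact_force: [-0.7, -1.0, -2.1]
finger_gap: 0.631
```

>>> jog_arm --motion '[{"xyz":[0.07,0.05,0],"dr":[0,0,0],"gripper":0.4},{"xyz":[0.117,0.08,0],"dr":[0,0,0],"gripper":0.4},{"xyz":[0.117,0.08,0],"dr":[0,0,0],"gripper":0.4},{"xyz":[0.117,0.08,0],"dr":[0,0,0],"gripper":0.4}]'

```text
time_s: 12.75
eef_pos: [0.6033, 0.2478, 0.1137]
orientation: [0.5, -0.5, -0.5, 0.5]
contact_force: [0.1, -0.4, -2.2]
finger_gap: 0.631
```

Run:
```python
from meas import *
c,im,d=grab('wrist','w7');print(robot.state()['eef_pos'],robot.state()['contact_force'],robot.state()['finger_gap'])
W=world(c,im,d)
for b,(x,y,r) in BAT.items(): print(' ',b,batfit(im,W,c,(x,y),r))
```

```text
[0.60332087 0.24774218 0.11380604] [ 0.34054182  0.30594906 -1.41417566] 0.630700384284434
  small None
  medium (array([0.6052, 0.2512]), 516, np.float64(0.0015), 'free', array([0.6054, 0.2486, 0.0574]))
  large None
  largest (array([0.4352, 0.1279]), 633, np.float64(0.0015), 'free', array([0.4481, 0.1461, 0.0631]))
```

View pics/w7.png

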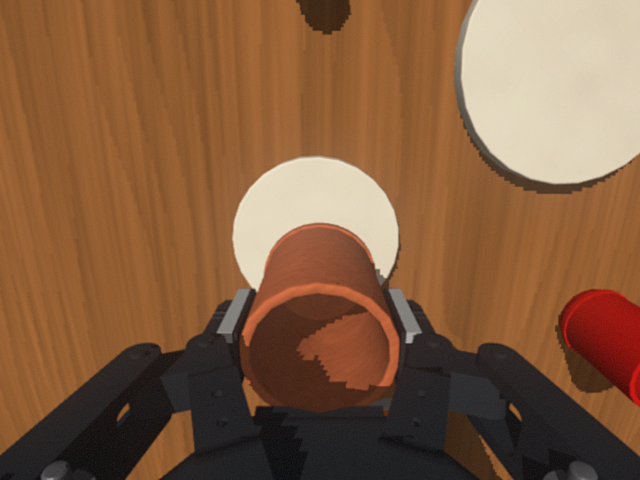

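The jar is above bat_medium, whose centre is near (316,235). Nudge it and lower.

>>> jog_arm --motion '[{"xyz":[0.01,0.01,-0.08],"dr":[0,0,0],"gripper":0.4},{"xyz":[0.01,0.01,-0.2],"dr":[0,0,0],"gripper":0.4},{"xyz":[0.01,0.01,-0.29],"dr":[0,0,0],"gripper":0.4},{"xyz":[0.01,0.01,-0.34],"dr":[0,0,0],"gripper":0.4},{"xyz":[0.01,0.01,-0.37],"dr":[0,0,0],"gripper":0.4},{"xyz":[0.01,0.01,-0.385],"dr":[0,0,0],"gripper":0.4},{"xyz":[0.01,0.01,-0.395],"dr":[0,0,0],"gripper":0.4},{"xyz":[0.01,0.01,-0.395],"dr":[0,0,0],"gripper":0.4}]'

```text
time_s: 13.6
eef_pos: [0.6058, 0.25, 0.0553]
orientation: [-0.5, 0.5, 0.5, -0.5]
contact_force: [-2.3, -1.2, 3.0]
finger_gap: 0.634
```

>>> jog_arm --motion '[{"xyz":[0,0,0],"dr":[0,0,0],"gripper":0.7},{"xyz":[0,0,0],"dr":[0,0,0],"gripper":0.8},{"xyz":[0,0,0],"dr":[0,0,0],"gripper":1},{"xyz":[0,0,0],"dr":[0,0,0],"gripper":1},{"xyz":[0,0,0],"dr":[0,0,0],"gripper":1},{"xyz":[0,0,0.15],"dr":[0,0,0],"gripper":1},{"xyz":[0,0,0.4],"dr":[0,0,0],"gripper":1},{"xyz":[0,0,0.7],"dr":[0,0,0],"gripper":1},{"xyz":[0,0,1],"dr":[0,0,0],"gripper":1},{"xyz":[0,-0.2,1],"dr":[0,0,0],"gripper":1},{"xyz":[0,-0.5,1],"dr":[0,0,0],"gripper":1},{"xyz":[0,-0.8,1],"dr":[0,0,0],"gripper":1},{"xyz":[0,-1,1],"dr":[0,0,0],"gripper":1}]'

```text
time_s: 14.9
eef_pos: [0.6051, 0.0976, 0.2046]
orientation: [-0.5, 0.5, 0.5, -0.5]
contact_force: [0.3, 0.6, 0.8]
finger_gap: 0.999
```

>>> jog_arm --motion '[{"xyz":[0.05,-0.3,0],"dr":[0,0,0],"gripper":1},{"xyz":[0.1,-0.6,0],"dr":[0,0,0],"gripper":1},{"xyz":[0.15,-0.9,0],"dr":[0,0,0],"gripper":1},{"xyz":[0.16,-1,0],"dr":[0,0,0],"gripper":1}]'

```text
time_s: 15.3
eef_pos: [0.6296, -0.0537, 0.2042]
orientation: [-0.501, 0.501, 0.499, -0.5]
contact_force: [-0.4, 0.4, -0.7]
finger_gap: 1.002
```

>>> jog_arm --motion '[{"xyz":[0,-0.3,0],"dr":[0,0,0],"gripper":1},{"xyz":[0,-0.6,0],"dr":[0,0,0],"gripper":1},{"xyz":[0,-0.9,0],"dr":[0,0,0],"gripper":1},{"xyz":[0,-1,0],"dr":[0,0,0],"gripper":1},{"xyz":[0,-1,0],"dr":[0,0,0],"gripper":1}]'

```text
time_s: 15.8
eef_pos: [0.6292, -0.2022, 0.2039]
orientation: [0.501, -0.501, -0.499, 0.499]
contact_force: [0.5, 0.0, -0.3]
finger_gap: 1.0
```

Run:
```python
from meas import *
c,im,d=grab('wrist','w8');print(robot.state()['eef_pos'],robot.state()['contact_force'],robot.state()['finger_gap'])
W=world(c,im,d)
for b,(x,y,r) in BAT.items(): print(' ',b,batfit(im,W,c,(x,y),r))
c,im,d=grab('side','d8'); W=world(c,im,d)
for p,xy in {'jar':(.605,.249),'bottle':(.643,.009),'cup':(.416,-.142)}.items(): print(p,potfit(p,im,W,xy))
```

```text
[ 0.62932823 -0.20078937  0.20393119] [ 0.54842818  0.52188051 -0.78814219] 1.001927604437164
  small (array([ 0.6263, -0.2305]), 420, np.float64(0.0024), 'free', array([ 0.6269, -0.2316,  0.0475]))
  medium None
  large (array([0.6422, 0.0058]), 354, np.float64(0.0014), 'free', array([ 0.6427, -0.0034,  0.062 ]))
  largest (array([0.4364, 0.1303]), 152, np.float64(0.0143), 'free', array([0.3867, 0.1209, 0.0368]))
jar (array([0.6048, 0.2529]), 1135, np.float64(0.0963), np.float64(0.0014))
bottle (array([0.6433, 0.0104]), 357, np.float64(0.1313), np.float64(0.0014))
cup (array([ 0.4159, -0.1377]), 393, np.float64(0.0669), np.float64(0.0017))
```

View pics/w8.png

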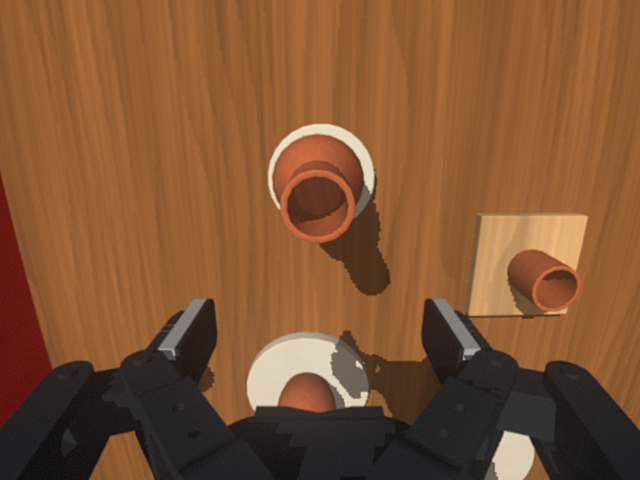

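View pics/d8.png

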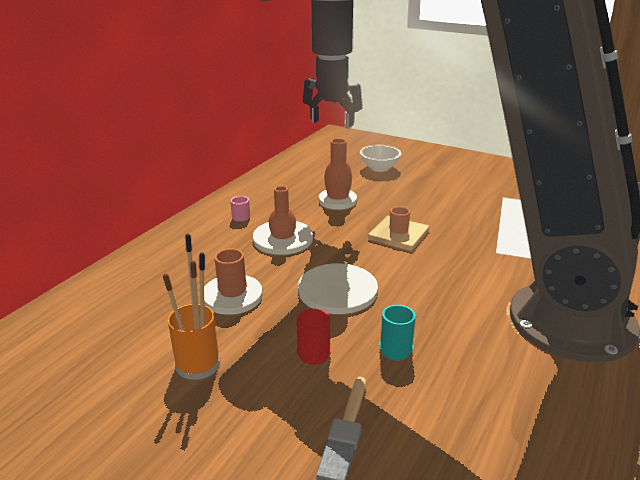

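Run:
```python
from meas import *
c,im,d=load('w8')
print(plane(c,[(318,206),(281,206),(355,206),(318,171),(318,241)],.165).round(4))
W=world(c,im,d); m=potmask(im,W,(.629,-.234),zmin=.155,zmax=.175); print(W[m].shape,circ(W[m][:,:2]),np.median(W[m][:,2]))
m=potmask(im,W,(.605,.249)); 
P=plane(c,cv2.convexHull(np.c_[np.nonzero((masks(im)[...,1]<75)&(masks(im)[...,2]>110)&(np.hypot(W[...,0]-.627,W[...,1]+.23)<.07)&(W[...,2]<.03))[::-1]].astype(np.int32)).reshape(-1,2),.015)
print(circ(P[:,:2]))
```

```text
[[ 0.629  -0.2384  0.165 ]
 [ 0.6482 -0.2385  0.165 ]
 [ 0.6097 -0.2384  0.165 ]
 [ 0.6289 -0.2565  0.165 ]
 [ 0.6291 -0.2194  0.165 ]]
(1957, 3) [ 0.62961358 -0.23855482  0.01755198] 0.16402841722953979
[ 0.62684426 -0.23223599  0.04927012]
```

The vase rim is at pixel (318,206), about (0.629, -0.238), with its top at 0.164. Grip the neck.

>>> jog_arm --motion '[{"xyz":[0,-0.245,0],"dr":[0,0,0],"gripper":1},{"xyz":[0,-0.245,-0.2],"dr":[0,0,0],"gripper":1},{"xyz":[0,-0.245,-0.4],"dr":[0,0,0],"gripper":1},{"xyz":[0,-0.245,-0.56],"dr":[0,0,0],"gripper":1},{"xyz":[0,-0.245,-0.56],"dr":[0,0,0],"gripper":1},{"xyz":[0,-0.245,-0.56],"dr":[0,0,0],"gripper":0.6},{"xyz":[0,-0.245,-0.56],"dr":[0,0,0],"gripper":0.5},{"xyz":[0,-0.245,-0.56],"dr":[0,0,0],"gripper":0.44},{"xyz":[0,-0.245,-0.56],"dr":[0,0,0],"gripper":0.25},{"xyz":[0,-0.245,-0.56],"dr":[0,0,0],"gripper":0.25},{"xyz":[0,-0.245,-0.56],"dr":[0,0,0],"gripper":0.25},{"xyz":[0,-0.245,-0.5],"dr":[0,0,0],"gripper":0.25},{"xyz":[0,-0.245,-0.38],"dr":[0,0,0],"gripper":0.25},{"xyz":[0,-0.245,-0.23],"dr":[0,0,0],"gripper":0.25},{"xyz":[0,-0.245,-0.1],"dr":[0,0,0],"gripper":0.25},{"xyz":[0,-0.245,-0.06],"dr":[0,0,0],"gripper":0.25}]' --squeeze 50

```text
time_s: 17.5
eef_pos: [0.6303, -0.2371, 0.1977]
orientation: [-0.499, 0.501, 0.501, -0.499]
contact_force: [1.8, 0.1, -4.6]
finger_gap: 0.449
```

>>> jog_arm --motion '[{"xyz":[-0.05,0.1,0],"dr":[0,0,0],"gripper":0.25},{"xyz":[-0.15,0.28,0],"dr":[0,0,0],"gripper":0.25},{"xyz":[-0.28,0.52,0],"dr":[0,0,0],"gripper":0.25},{"xyz":[-0.41,0.77,0],"dr":[0,0,0],"gripper":0.25},{"xyz":[-0.53,1,0],"dr":[0,0,0],"gripper":0.25}]'

```text
time_s: 18.0
eef_pos: [0.5477, -0.0853, 0.1939]
orientation: [0.501, -0.499, -0.499, 0.5]
contact_force: [1.3, 1.8, -4.8]
finger_gap: 0.452
```

>>> jog_arm --motion '[{"xyz":[-0.13,0.25,0],"dr":[0,0,0],"gripper":0.25},{"xyz":[-0.26,0.5,0],"dr":[0,0,0],"gripper":0.25},{"xyz":[-0.4,0.75,0],"dr":[0,0,0],"gripper":0.25},{"xyz":[-0.53,1,0],"dr":[0,0,0],"gripper":0.25}]'

```text
time_s: 18.4
eef_pos: [0.4682, 0.0642, 0.1943]
orientation: [0.501, -0.5, -0.499, 0.5]
contact_force: [1.1, 1.0, -4.1]
finger_gap: 0.452
```

>>> jog_arm --motion '[{"xyz":[-0.1,0.19,0],"dr":[0,0,0],"gripper":0.25},{"xyz":[-0.18,0.34,0],"dr":[0,0,0],"gripper":0.25},{"xyz":[-0.23,0.44,0],"dr":[0,0,0],"gripper":0.25},{"xyz":[-0.23,0.44,0],"dr":[0,0,0],"gripper":0.25},{"xyz":[-0.23,0.44,0],"dr":[0,0,0],"gripper":0.25}]'

```text
time_s: 18.9
eef_pos: [0.4351, 0.1291, 0.1946]
orientation: [0.5, -0.5, -0.5, 0.501]
contact_force: [-0.2, -0.6, -4.8]
finger_gap: 0.452
```

Run:
```python
from meas import *
c,im,d=grab('wrist','w9');print(robot.state()['eef_pos'],robot.state()['contact_force'],robot.state()['finger_gap'])
W=world(c,im,d)
for b,(x,y,r) in BAT.items(): print(' ',b,batfit(im,W,c,(x,y),r))
```

```text
[0.43539697 0.12875135 0.19473698] [-0.08156483 -0.51340891 -4.96102257] 0.4524771894185845
  small None
  medium (array([0.6031, 0.2491]), 320, np.float64(0.0011), 'free', array([0.6027, 0.2436, 0.055 ]))
  large (array([0.6404, 0.0086]), 653, np.float64(0.0015), 'free', array([0.6383, 0.0116, 0.0663]))
  largest (array([0.4337, 0.1298]), 537, np.float64(0.0018), 'free', array([0.4334, 0.127 , 0.0773]))
```

View pics/w9.png

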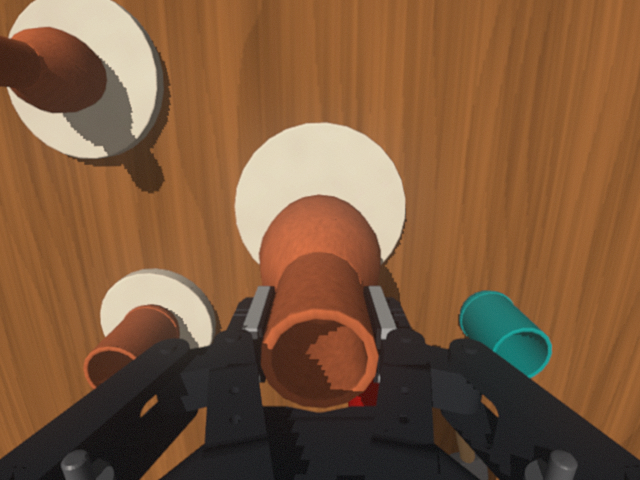

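The vase is centred over the largest bat, whose centre is near (320,205). Lower.

>>> jog_arm --motion '[{"xyz":[0,0,-0.1],"dr":[0,0,0],"gripper":0.25},{"xyz":[0,0,-0.25],"dr":[0,0,0],"gripper":0.25},{"xyz":[0,0,-0.37],"dr":[0,0,0],"gripper":0.25},{"xyz":[0,0,-0.43],"dr":[0,0,0],"gripper":0.25},{"xyz":[0,0,-0.46],"dr":[0,0,0],"gripper":0.25},{"xyz":[0,0,-0.48],"dr":[0,0,0],"gripper":0.25},{"xyz":[0,0,-0.49],"dr":[0,0,0],"gripper":0.25},{"xyz":[0,0,-0.495],"dr":[0,0,0],"gripper":0.25},{"xyz":[0,0,-0.495],"dr":[0,0,0],"gripper":0.25}]'

```text
time_s: 19.85
eef_pos: [0.4365, 0.1293, 0.1222]
orientation: [-0.5, 0.5, 0.501, -0.5]
contact_force: [-3.0, -1.0, 4.8]
finger_gap: 0.452
```

>>> jog_arm --motion '[{"xyz":[0,0,0],"dr":[0,0,0],"gripper":0.52},{"xyz":[0,0,0],"dr":[0,0,0],"gripper":0.65},{"xyz":[0,0,0],"dr":[0,0,0],"gripper":1},{"xyz":[0,0,0],"dr":[0,0,0],"gripper":1},{"xyz":[0,0,0],"dr":[0,0,0],"gripper":1},{"xyz":[0,0,0.15],"dr":[0,0,0],"gripper":1},{"xyz":[0,0,0.38],"dr":[0,0,0],"gripper":1},{"xyz":[0,0,0.6],"dr":[0,0,0],"gripper":1},{"xyz":[0,-0.15,0.65],"dr":[0,0,0],"gripper":1},{"xyz":[0,-0.45,0.65],"dr":[0,0,0],"gripper":1},{"xyz":[0,-0.75,0.65],"dr":[0,0,0],"gripper":1},{"xyz":[-0.05,-1,0.65],"dr":[0,0,0],"gripper":1}]'

```text
time_s: 21.05
eef_pos: [0.4286, -0.0225, 0.2187]
orientation: [-0.5, 0.5, 0.5, -0.5]
contact_force: [0.1, 1.3, -1.0]
finger_gap: 1.001
```

>>> jog_arm --motion '[{"xyz":[-0.03,-0.25,-0.1],"dr":[0,0,0],"gripper":1},{"xyz":[-0.06,-0.5,-0.2],"dr":[0,0,0],"gripper":1},{"xyz":[-0.08,-0.6,-0.4],"dr":[0,0,0],"gripper":1},{"xyz":[-0.08,-0.6,-0.5],"dr":[0,0,0],"gripper":1},{"xyz":[-0.08,-0.6,-0.5],"dr":[0,0,0],"gripper":1}]'

```text
time_s: 21.55
eef_pos: [0.4149, -0.1117, 0.1417]
orientation: [0.501, -0.5, -0.498, 0.501]
contact_force: [-0.9, -0.3, -0.0]
finger_gap: 0.997
```

Run:
```python
from meas import *
c,im,d=grab('wrist','w10');print(robot.state()['eef_pos'],robot.state()['contact_force'],robot.state()['finger_gap'])
W=world(c,im,d)
for b,(x,y,r) in BAT.items(): print(' ',b,batfit(im,W,c,(x,y),r))
m=potmask(im,W,(.416,-.142),zmin=.058,zmax=.07,rad=.05); print(m.sum(),circ(W[m][:,:2]))
c,im,d=grab('scene','s10'); W=world(c,im,d); print(potfit('cup',im,W,(.416,-.142),zmax=.075),potfit('vase',im,W,(.435,.128)),batfit(im,W,c,(.627,-.232),.05))
```

```text
[ 0.41604379 -0.11127755  0.1430894 ] [ 0.56440266 -0.03675972  0.80130753] 0.9987044639946223
  small (array([ 0.6239, -0.2311]), 406, np.float64(0.0011), 'free', array([ 0.6175, -0.2298,  0.0451]))
  medium None
  large (array([0.6389, 0.0066]), 395, np.float64(0.001), 'free', array([ 0.6396, -0.0124,  0.0536]))
  largest (array([0.4326, 0.1248]), 263, np.float64(0.0015), 'free', array([0.4331, 0.123 , 0.0764]))
1480 [ 0.41616153 -0.14157389  0.02055471]
(array([ 0.4171, -0.1424]), 569, np.float64(0.0667), np.float64(0.0016)) (array([0.434 , 0.1268]), 534, np.float64(0.1663), np.float64(0.0012)) (array([ 0.6276, -0.2333]), 163, np.float64(0.001), 'free', array([ 0.6272, -0.2337,  0.049 ]))
```

View pics/w10.png

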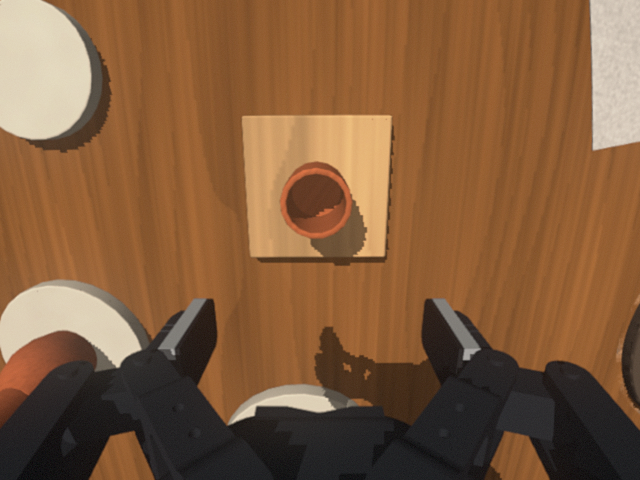

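View pics/s10.png

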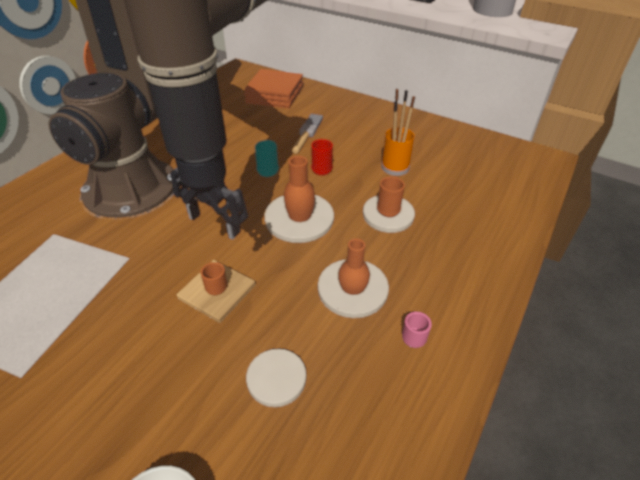

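Vase, jar and bottle stand upright on their bats, and the cup rim is at wrist pixel (316,200). Grip the cup.

>>> jog_arm --motion '[{"xyz":[0,-0.2,-0.1],"dr":[0,0,0],"gripper":1},{"xyz":[0,-0.2,-0.3],"dr":[0,0,0],"gripper":1},{"xyz":[0,-0.2,-0.55],"dr":[0,0,0],"gripper":1},{"xyz":[0,-0.2,-0.69],"dr":[0,0,0],"gripper":1},{"xyz":[0,-0.2,-0.69],"dr":[0,0,0],"gripper":1},{"xyz":[0,-0.2,-0.69],"dr":[0,0,0],"gripper":0.62},{"xyz":[0,-0.2,-0.69],"dr":[0,0,0],"gripper":0.55},{"xyz":[0,-0.2,-0.69],"dr":[0,0,0],"gripper":0.3},{"xyz":[0,-0.2,-0.69],"dr":[0,0,0],"gripper":0.3},{"xyz":[0,-0.2,-0.69],"dr":[0,0,0],"gripper":0.3},{"xyz":[0,-0.2,-0.62],"dr":[0,0,0],"gripper":0.3},{"xyz":[0,-0.2,-0.5],"dr":[0,0,0],"gripper":0.3},{"xyz":[0,-0.2,-0.35],"dr":[0,0,0],"gripper":0.3},{"xyz":[0,-0.2,-0.29],"dr":[0,0,0],"gripper":0.3}]' --squeeze 30

```text
time_s: 23.05
eef_pos: [0.4179, -0.1409, 0.1029]
orientation: [-0.499, 0.501, 0.501, -0.499]
contact_force: [0.8, -1.0, -1.1]
finger_gap: 0.526
```

>>> jog_arm --motion '[{"xyz":[0.1,-0.04,0],"dr":[0,0,0],"gripper":0.3},{"xyz":[0.35,-0.15,0],"dr":[0,0,0],"gripper":0.3},{"xyz":[0.6,-0.26,0],"dr":[0,0,0],"gripper":0.3},{"xyz":[0.85,-0.36,0],"dr":[0,0,0],"gripper":0.3},{"xyz":[1,-0.43,0],"dr":[0,0,0],"gripper":0.3}]'

```text
time_s: 23.55
eef_pos: [0.569, -0.2064, 0.1002]
orientation: [-0.5, 0.5, 0.5, -0.5]
contact_force: [-0.9, 0.3, -1.8]
finger_gap: 0.528
```

>>> jog_arm --motion '[{"xyz":[0.2,-0.1,0],"dr":[0,0,0],"gripper":0.3},{"xyz":[0.35,-0.16,0],"dr":[0,0,0],"gripper":0.3},{"xyz":[0.4,-0.18,0],"dr":[0,0,0],"gripper":0.3},{"xyz":[0.4,-0.18,0],"dr":[0,0,0],"gripper":0.3},{"xyz":[0.4,-0.18,0],"dr":[0,0,0],"gripper":0.3}]'

```text
time_s: 24.05
eef_pos: [0.6256, -0.2321, 0.0998]
orientation: [0.5, -0.5, -0.5, 0.5]
contact_force: [-1.1, -0.2, -1.8]
finger_gap: 0.532
```

Run:
```python
from meas import *
c,im,d=grab('wrist','w11');print(robot.state()['eef_pos'],robot.state()['contact_force'],robot.state()['finger_gap'])
W=world(c,im,d)
for b,(x,y,r) in BAT.items(): print(' ',b,batfit(im,W,c,(x,y),r))
```

```text
[ 0.62554351 -0.23200219  0.10010931] [-0.74333293 -0.69702429 -0.59275182] 0.5338758979275144
  small (array([ 0.6269, -0.2316]), 445, np.float64(0.0014), 'free', array([ 0.6268, -0.2346,  0.0473]))
  medium None
  large None
  largest None
```

View pics/w11.png

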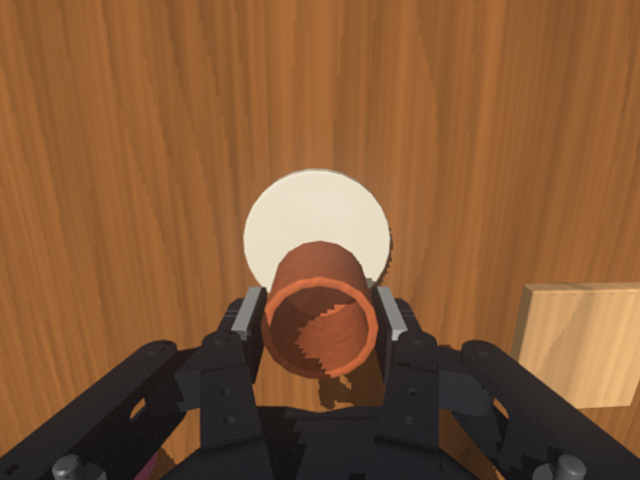

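The cup is above the smallest bat, whose centre is near (317,242). Shift it 1 mm in x, lower and check the contact.

>>> jog_arm --motion '[{"xyz":[0.01,0,-0.08],"dr":[0,0,0],"gripper":0.3},{"xyz":[0.01,0,-0.2],"dr":[0,0,0],"gripper":0.3},{"xyz":[0.01,0,-0.29],"dr":[0,0,0],"gripper":0.3},{"xyz":[0.01,0,-0.34],"dr":[0,0,0],"gripper":0.3},{"xyz":[0.01,0,-0.37],"dr":[0,0,0],"gripper":0.3},{"xyz":[0.01,0,-0.385],"dr":[0,0,0],"gripper":0.3},{"xyz":[0.01,0,-0.395],"dr":[0,0,0],"gripper":0.3},{"xyz":[0.01,0,-0.395],"dr":[0,0,0],"gripper":0.3}]'

```text
time_s: 24.9
eef_pos: [0.6282, -0.2325, 0.042]
orientation: [-0.5, 0.5, 0.5, -0.5]
contact_force: [-3.6, 0.8, 4.4]
finger_gap: 0.529
```

>>> jog_arm --motion '[{"xyz":[0,0,0],"dr":[0,0,0],"gripper":0.6},{"xyz":[0,0,0],"dr":[0,0,0],"gripper":0.72},{"xyz":[0,0,0],"dr":[0,0,0],"gripper":1},{"xyz":[0,0,0],"dr":[0,0,0],"gripper":1},{"xyz":[0,0,0.15],"dr":[0,0,0],"gripper":1},{"xyz":[0,0,0.4],"dr":[0,0,0],"gripper":1},{"xyz":[0,0,0.7],"dr":[0,0,0],"gripper":1},{"xyz":[0,0,1],"dr":[0,0,0],"gripper":1},{"xyz":[-0.1,0.25,1],"dr":[0,0,0],"gripper":1},{"xyz":[-0.2,0.5,1],"dr":[0,0,0],"gripper":1},{"xyz":[-0.2,0.5,1],"dr":[0,0,0],"gripper":1},{"xyz":[-0.2,0.5,1],"dr":[0,0,0],"gripper":1}]'

```text
time_s: 26.1
eef_pos: [0.5981, -0.1566, 0.1914]
orientation: [-0.499, 0.5, 0.501, -0.5]
contact_force: [0.6, 0.1, 0.4]
finger_gap: 1.001
```

Run:
```python
from meas import *
pots={'cup':(.627,-.232),'jar':(.605,.249),'bottle':(.643,.009),'vase':(.435,.128)}
bn={'cup':'small','jar':'medium','bottle':'large','vase':'largest'}
for n in ['scene','side','wrist']:
    c,im,d=grab(n,n+'12'); W=world(c,im,d); print(n)
    for p,xy in pots.items():
        b=BAT[bn[p]]; print(p,potfit(p,im,W,xy,zmax=PR[p][0][-1]+.025),bn[p],batfit(im,W,c,b[:2],b[2]))
c,im,d=load('side12');W=world(c,im,d);h=masks(im); o=(h[...,0]>8)&(h[...,0]<18)&(h[...,1]>180)&(W[...,2]>.04)&(W[...,2]<.11)&(W[...,1]>.28)
print('tin',circ(W[o][:,:2]))
s=robot.state();print(s['time_s'],s['eef_pos'])
```

```text
scene
cup (array([ 0.6287, -0.235 ]), 658, np.float64(0.0661), np.float64(0.0018)) small (array([ 0.6275, -0.2329]), 220, np.float64(0.0019), 'free', array([ 0.6279, -0.2348,  0.0475]))
jar (array([0.6036, 0.2471]), 820, np.float64(0.0962), np.float64(0.0013)) medium (array([0.6053, 0.246 ]), 150, np.float64(0.0016), 'free', array([0.6056, 0.2449, 0.0582]))
bottle (array([0.6413, 0.0067]), 466, np.float64(0.1315), np.float64(0.0011)) large (array([0.6421, 0.0055]), 240, np.float64(0.0014), 'free', array([0.6427, 0.0045, 0.0683]))
vase None largest (array([0.4321, 0.1245]), 92, np.float64(0.008), 'free', array([0.4723, 0.1543, 0.0393]))
side
cup (array([ 0.6275, -0.2298]), 309, np.float64(0.067), np.float64(0.0019)) small (array([ 0.6248, -0.2239]), 101, np.float64(0.0029), 'free', array([ 0.6244, -0.2235,  0.0494]))
jar (array([0.6049, 0.2529]), 1137, np.float64(0.096), np.float64(0.0013)) medium (array([0.6029, 0.2574]), 173, np.float64(0.0021), 'free', array([0.6011, 0.258 , 0.0581]))
bottle (array([0.6433, 0.0101]), 351, np.float64(0.1316), np.float64(0.0013)) large (array([0.6399, 0.0165]), 160, np.float64(0.0022), 'free', array([0.6397, 0.0166, 0.0692]))
vase (array([0.4363, 0.1305]), 687, np.float64(0.1663), np.float64(0.0011)) largest (array([0.4317, 0.1353]), 218, np.float64(0.0015), 'free', array([0.4313, 0.1359, 0.079 ]))
wrist
cup (array([ 0.6249, -0.2327]), 1491, np.float64(0.0655), np.float64(0.0021)) small (array([ 0.6267, -0.2311]), 328, np.float64(0.0011), 'free', array([ 0.6265, -0.2318,  0.0489]))
jar None medium None
bottle (array([0.6431, 0.0084]), 194, np.float64(0.094), np.float64(0.0003)) large (array([0.6422, 0.0067]), 442, np.float64(0.0015), 'free', array([0.642 , 0.0047, 0.0676]))
vase None largest (array([0.436 , 0.1271]), 97, np.float64(0.0078), 'free', array([0.3704, 0.1327, 0.0228]))
tin [0.53657441 0.44243016 0.03562691]
26.25 [ 0.59835035 -0.15793211  0.19060031]
```

View pics/scene12.png

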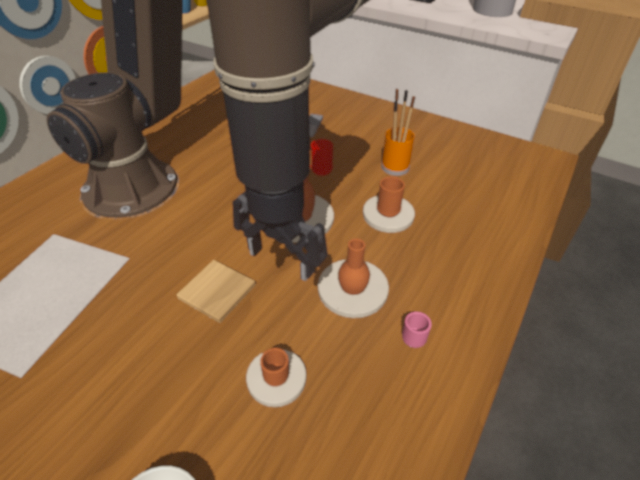

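View pics/wrist12.png

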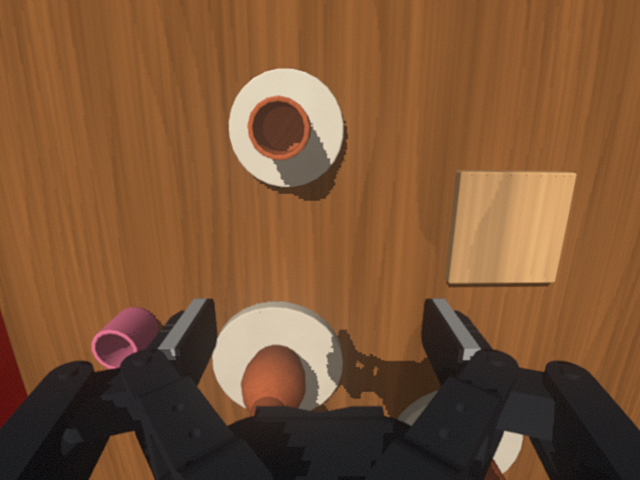

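All four pots measure within about 3 mm of their bat centres in the scene and wrist views, and the tin has not moved. The arm is clear, so I'm handing in.

```bash
python3 -c "
from plant import robot
print(robot.close_job())"
```

```text
the job is handed in; nothing more can be done
None
```

All four pots now stand on the bats of their own size, and I handed the job in at about 26 s of robot time; no verdict was reported. I parked the cup on the square board, then moved the bottle, the jar, the vase and finally the cup to their own bats. Each was set down until the wrist force showed contact, then released.

**Last checks:**
- **Centring:** the scene and wrist cameras put the cup, jar and bottle within about 3 mm of their bat centres. The vase was last seen by the scene camera before the cup's final move, because the arm hid it at the end; it was then about 2 mm off.
- **Upright:** all four pots looked upright in the pictures, and their top heights matched a flat stand on the 15 mm bats. I did not measure the tilt angle directly.
- **Surroundings:** the brush tin was within 0.5 mm of its starting position, and the arm was clear of everything.

**Disagreement:** the side camera put the bat centres 5 to 10 mm away from the other two cameras. I think this is because it picks up the near edge of each disc. Its pot positions agreed with the other views to about 6 mm. Taken alone, it shows the pots 5 to 7 mm off centre, still inside the 12 mm limit.

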